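# Clamp a lock cylinder in the pinning fixture

### The job

With the fingertips only, push the brass lock cylinder along its channel until it is fully home against the end stop; then flip the fixture's hold-down lever over past its centre so that it snaps down and clamps the cylinder there. Pick nothing up, and leave the things lying around the fixture alone.

Things in the scene. Friction and masses are not known exactly. Their poses are not given: they have to be found in the camera images.
- clamp_fixture: the fixed aluminium base plate, 160 x 150 x 12 mm, screwed down. Origin on the bench top, z up; x runs along the channel towards the end stop, the plate reaches from x = -90 to +70 mm and y = -75 to +75 mm. The channel runs along x at y = -30 mm, its floor at z = 12 mm, between two dark steel rails 8 mm high (tops at z = 20 mm) and 20 mm apart inside, from x = -90 to +40 mm. The end stop is a dark steel block 18 x 44 x 20 mm (top at z = 32 mm) whose face is at x = +40 mm
- stop_face (a point): point on the end stop's face, on the channel's centre line and 12 mm above its floor; axes as the fixture's
- cylinder_mid (a point): centre of the brass-coloured euro-profile lock cylinder (17 mm wide, 60 mm long, 24 mm high, 0.14 to 0.28 kg) that lies loose in the channel along the fixture's x, with a gap of 30 to 55 mm to the end stop at first; its top is 12 mm above this point, its end faces 30 mm either way along the channel. Home, this point is 30 mm before stop_face
- lever_pivot (a point): the hold-down lever's hinge pin, between two dark steel cheeks (tops 13 mm above this point) on the +y side of the channel (fixture frame: x = 20, y = +35, z = 50 mm); the hinge axis is the fixture's x
- lever_grip (a point): the middle of the black grip of the hold-down lever (grip 21 mm thick, from 68 to 112 mm from the pin), 95 mm from the pin along the lever; below the grip the lever is a steel bar 12 x 8 mm. Open, the lever leans 0.70 rad back from upright, away from the channel (towards the fixture's +y), so this point is 61 mm to the +y side of the pin and 73 mm above it
- clamp_lever (a joint): angle of the hold-down lever, rad: 0 open (leaning back against its rest), 0.70 upright, which is also its centre, about 2.27 level across the channel with its rubber foot (65 mm from the pin) on top of a cylinder that is home, 2.40 its end when nothing is under the foot. An over-centre spring drives it away from 0.70 to either side: about 0.23 Nm back at 0, some 3 N at the grip, and about 0.5 Nm down at 2.27; past 0.70 it goes over and clamps by itself
- lock_cylinder_2: bystander: a loose nickel-coloured lock cylinder, 17 x 60 x 24 mm, on the bench on the fixture's -y side; origin at the centre of its underside
- tape_measure: bystander: a yellow tape measure, 64 x 78 x 35 mm, on the bench on the fixture's -y side; origin at the centre of its underside
- oil_bottle: bystander: an oil bottle with a red spout, 46 mm across and 150 mm high, on the bench beyond the end stop; origin at the centre of its underside
- padlock: bystander: a brass padlock, 71 x 46 x 20 mm, lying on the bench on the fixture's +y side; origin at the underside of it
Things that resemble listed ones, but are neither listed nor needed, are in the scene too. What is shaped like the part that bears cylinder_mid but pink is not meant.

How it is judged:
On the way:
1. the brass cylinder is fully home against the end stop, at rest, while the lever still stands open (x of cylinder_mid in the frame of clamp_fixture between 0.0075 and 0.013 m and y of cylinder_mid in the frame of clamp_fixture between -0.035 and -0.025 m and z of cylinder_mid in the frame of clamp_fixture between 0.02 and 0.028 m and value of joint clamp_lever below 0.15 rad and linear speed of lock_cylinder_1 below 0.02 m/s), for 0.2 s.
At the end, for the whole second after the job is handed in: The brass cylinder lies flat in its channel within 2.5 mm of the end stop, and the lever is over (2.20 to 2.33 rad) with its rubber foot pressing on the cylinder by more than 3 N, all at rest (x of cylinder_mid in the frame of clamp_fixture between 0.0075 and 0.013 m and y of cylinder_mid in the frame of clamp_fixture between -0.035 and -0.025 m and z of cylinder_mid in the frame of clamp_fixture between 0.02 and 0.028 m and value of joint clamp_lever between 2.2 and 2.33 rad and contact force between clamp_lever and lock_cylinder_1 above 3 N and linear speed of lock_cylinder_1 below 0.02 m/s); the robot touches nothing.
It fails at once if the brass cylinder is lifted more than 10 mm off the channel floor (z of cylinder_mid in the frame of clamp_fixture above 0.034 m).
It fails at once if the nickel cylinder is moved more than 15 mm (distance of lock_cylinder_2 from where it was at the start of the episode above 0.015 m).
It fails at once if the tape measure is moved more than 15 mm (distance of tape_measure from where it was at the start of the episode above 0.015 m).
It fails at once if the oil bottle is moved more than 15 mm (distance of oil_bottle from where it was at the start of the episode above 0.015 m).
It fails at once if the padlock is moved more than 15 mm (distance of padlock from where it was at the start of the episode above 0.015 m).
It also fails if it takes over 48 s, if anything falls off the work surface, if the arm or the gripper's body presses on something with over 40 N, if the wrist force passes 120 N, or if a joint passes its speed limit or range.

### The arm

A 7-joint arm with a two-finger parallel gripper is mounted at the origin on a cart in front of the work surface, level with it; the furniture and walls round the work are solid. World frame = base frame: x ahead of the robot, y to its left, z up, the work surface at z = 0. Lengths are in m, angles in rad, forces in N, time in s.
With the tool pointing down it reaches from about 0.425 to 0.8 m from the base axis. Payload 8.3 kg.
Tool frame: the origin (TCP) lies on the centre line of the jaws, within the pads' length; the fingertips stand 19 mm ahead of it and the grasp point (between the pads) is the TCP; z points along the fingers, y is the line along which they close (so a half turn about z gives the same grasp; the last joint's range is limited). The gripper opens to 85 mm and grips with 20 to 120 N. Pads are 22 mm wide; open, the fingers measure 114 mm over their backs; the gripper's body (76 mm by 85 mm) begins 54 mm behind the grasp point. The pads swing forward as they close: fully open they stand 13 mm farther back than shut.
Start: joints at [-1.413, 0.383, 0.016, 1.37, -0.006, 1.388, -0.046], TCP at [0.137, 0.61, 0.25] pointing down, gripper open.
Joint ranges: [-2.95, 2.95], [-0.25, 2.06], [-1.52, 1.56], [0.18, 2.33], [-1.44, 4.58], [0.02, 2.06], [-3.01, 3.01]. Speed limits (rad/s): [2.39, 2.39, 3.01, 3.01, 3.14, 3.14, 3.14].

### API

Orientations are given as a unit quaternion [x, y, z, w].
In Python, from bench import get_obs, imaging, r gives the robot as it stands.
- The arm moves only by the tool carry_out, never from a script. Its argument "deltas" is a list of rows, each an object with "travel": the shift along the tool's x, y, z in mm, a list of three; "rot": the turn, a rotation vector about the tool's x, y, z in degrees, a list of three. A call has exactly 8 rows; each row is the pose to reach, as a shift and turn from the pose commanded when the call began, along the tool's axes at that moment; what a row does not reach only later rows make up. A row lasts 1/12 s, in which the tool goes at most 41.7 mm and 7.16 degrees, less where a joint would pass 70% of its speed; a pose out of reach is approached as far as the arm can. A call with a gripper value outside its range is refused whole. "jaw" is the finger opening in mm, from 0 to 85.4, set as the call begins (left out, the last holds). The fingers move at their own pace and stop on an object; "grip_force" is the grip in N (left out, the last holds). Time passes only in rows, so rows that repeat a pose let the fingers close, or fill a call up. It gives the time, the measured TCP pose, the force, the opening and the grip force at its end, in the units of the state.
- get_obs(): the state, without advancing time (a new reading comes with each control period).
- imaging.get_image(name): name is "side" or "top" or "wrist"; returns the picture (480x640x3 uint8, blue, green, red); there is no depth.
- imaging.camera_params(name): a dict with "mtx" (3x3 intrinsics, pixels), "dist_coeffs" ([k1, k2, p1, p2, k3] as OpenCV has them; the pictures are not rectified), "R" (3x3) and "t" (3): a world point X has camera coordinates R X + t. Camera axes: x right, y down, z forward; pixel columns grow to the right and rows downward; lengths in m; the calibration is good to about 2 mm. A picture is of the moment at which its call begins: read the wrist's pose just before it. camera_params takes no time and is no camera call; for the wrist camera it gives the pose at the moment of the call.
- r.hand_in(): hands the job in; it is judged then, once.
Trained networks look in the newest picture that a camera, given by its name, has taken for a name from the list of things; names that differ only in an ending like _2 or _b are one class to them, and where a whole thing is asked for, a point or a joint stands for the part that bears it (a point fixed in the world has none). Each returns a list of dicts, best first, with "conf" (0 to 1); they miss things now and then, are a little off and sometimes report something else, mostly with a low value. They report only what shows in the picture. A call takes as long as a camera call. They do not tell look-alikes from the thing itself.
- imaging.search_frame(camera, query): "point" ([x, y, z] in m, in world coordinates, good to about 4 mm: the middle of the surface that is visible of it).
- imaging.regions_of(camera, query): "mask" (480x640 bool, what is visible of it).
- imaging.pinpoint(camera, query): "point" ([x, y, z] in m, in world coordinates, good to about 4 mm: a listed point, or the origin of a listed thing).
The state is a dict: "time": time; "joints": joint angles; "joint_vel": joint speeds; "joint_torque": joint torques, N m; "eef_pos": TCP position; "tcp_rot": TCP orientation; "force": force on the tool from outside, world axes, zero at the start; "ft_torque": the same for the moment, N m; "opening": finger opening in m; "grip_force": force on a finger pad.
Only numpy, scipy, OpenCV 4.12 (cv2) and the standard library are available. Lean on these libraries where they do the work, as an engineer would, in place of code of your own. Each camera call takes 0.05 s, during which the arm holds its last target. There are 200 camera calls.

## Working session

There is one attempt and no reset: what is moved stays moved. The work goes in short steps, Python scripts to look and compute and a tool call to move; the robot and the scene stay as the last step left them, time stands still between calls to the robot, and variables do not carry over. Pictures are saved under pics/ and viewed, at most 10 in all, crops included, and the job is handed in when it is done.

Besides the shell and the picture viewer there is one more tool, called after "Call:" in YAML: its name, and indented under it one key for each argument. carry_out: Moves the arm, as the interface text tells. Its arguments: {"type":"object","properties":{"deltas":{"type":"array"},"jaw":{"type":"number"},"grip_force":{"type":"number"}},"required":["deltas"]}

```bash
mkdir -p pics; python3 - <<'E'
from bench import get_obs, imaging, r
import cv2,numpy as np
o=get_obs(); print(o['time'],o['eef_pos'],o['tcp_rot'],o['opening'])
for c in ['top','side']:
    cv2.imwrite(f'pics/{c}0.png',imaging.get_image(c))
    for q in ['clamp_fixture','stop_face','cylinder_mid','lever_pivot','lever_grip','lock_cylinder_2','tape_measure','oil_bottle','padlock']:
        print(c,q,[(np.round(d['point'],3).tolist(),round(d['conf'],2)) for d in imaging.pinpoint(c,q)][:3])
print(get_obs()['time'])
E
```

```text
0.0 [0.13674078 0.60935809 0.24927268] [ 1.10151905e-01  9.93914267e-01 -9.88311372e-04 -1.05782116e-04] 0.08547177506722624
top clamp_fixture [([0.576, 0.161, -0.004], 0.72)]
top stop_face [([0.595, 0.116, 0.024], 0.92)]
top cylinder_mid [([0.542, 0.144, 0.023], 0.88), ([0.385, 0.163, 0.009], 0.84), ([0.63, 0.241, 0.128], 0.71)]
top lever_pivot [([0.607, 0.186, 0.047], 0.6)]
top lever_grip [([0.631, 0.242, 0.125], 0.71), ([0.685, 0.088, 0.0], 0.21)]
top lock_cylinder_2 [([0.562, 0.021, 0.001], 0.91), ([0.599, 0.113, 0.025], 0.19)]
top tape_measure [([0.46, 0.037, -0.002], 0.74)]
top oil_bottle [([0.686, 0.085, -0.001], 0.88)]
top padlock [([0.578, 0.319, 0.001], 0.76)]
side clamp_fixture [([0.576, 0.158, -0.0], 0.67)]
side stop_face [([0.602, 0.118, 0.022], 0.89)]
side cylinder_mid [([0.385, 0.155, 0.013], 0.61), ([0.544, 0.142, 0.027], 0.58)]
side lever_pivot [([0.609, 0.184, 0.049], 0.75)]
side lever_grip [([0.63, 0.236, 0.12], 0.7)]
side lock_cylinder_2 [([0.562, 0.018, -0.0], 0.65)]
side tape_measure [([0.46, 0.037, -0.007], 0.83)]
side oil_bottle [([0.684, 0.086, -0.006], 0.59), ([0.576, 0.157, 0.002], 0.31)]
side padlock [([0.574, 0.316, -0.002], 0.63)]
1.0
```

View pics/top0.png

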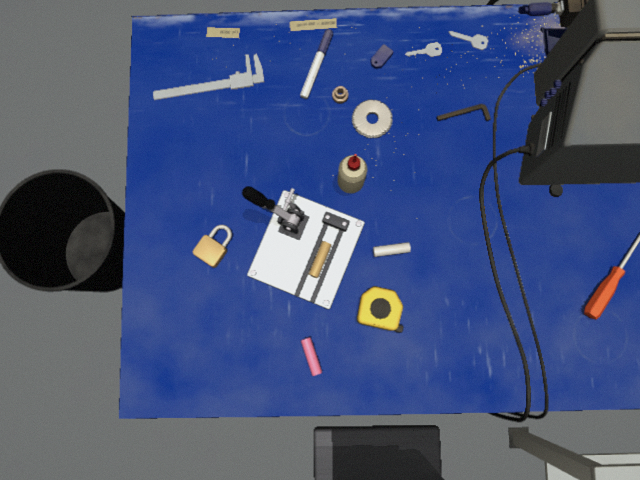

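View pics/side0.png

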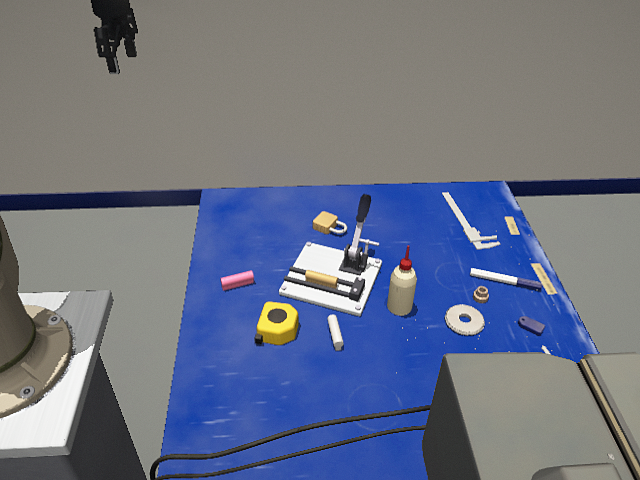

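Both views show the fixture at yaw of about -22°, the brass cylinder in its channel (top ~320,260) and the lever open towards the padlock. The pink decoy lies apart from the fixture (top ~312,356). I'll move above the channel entry with the jaws shut.

Call:
carry_out:
  deltas:
    - {"travel": [-27,-22,0],"rot": [0,0,1]}
    - {"travel": [-54,-44,0],"rot": [0,0,2]}
    - {"travel": [-81,-66,0],"rot": [0,0,3]}
    - {"travel": [-108,-88,0],"rot": [0,0,4]}
    - {"travel": [-135,-111,0],"rot": [0,0,5]}
    - {"travel": [-162,-133,0],"rot": [0,0,6]}
    - {"travel": [-189,-155,0],"rot": [0,0,7]}
    - {"travel": [-216,-178,0],"rot": [0,0,9]}
  jaw: 0

```text
time: 1.67
eef_pos: [0.3094, 0.3875, 0.2505]
tcp_rot: [0.188, 0.982, 0.0, 0.0]
force: [0.5, 0.3, 0.5]
opening: -0.0
grip_force: 0.0
```

```bash
cat > h.py <<'E'
from bench import get_obs, imaging, r
import numpy as np
from scipy.spatial.transform import Rotation as R
def totool(p):
    "world delta to tool delta (mm)"
    o=get_obs(); d=np.array(p)-o['eef_pos']
    return np.round(R.from_quat(o['tcp_rot']).inv().apply(d)*1000,1)
def yaw():
    m=R.from_quat(get_obs()['tcp_rot']).as_matrix(); return np.degrees(np.arctan2(m[1,1],m[0,1]))
E
python3 -c "
from h import *
print(totool([.481,.166,.25]),yaw(),get_obs()['time'])"
```

```text
[-241.2 -142.4    0.4] 68.3255018432597 1.6667
```

Call:
carry_out:
  deltas:
    - {"travel": [-35,-21,0],"rot": [0,0,0]}
    - {"travel": [-70,-42,0],"rot": [0,0,0]}
    - {"travel": [-105,-63,0],"rot": [0,0,0]}
    - {"travel": [-140,-84,0],"rot": [0,0,0]}
    - {"travel": [-175,-105,0],"rot": [0,0,0]}
    - {"travel": [-210,-124,0],"rot": [0,0,0]}
    - {"travel": [-241,-142,0],"rot": [0,0,0]}
    - {"travel": [-241,-142,0],"rot": [0,0,0]}

```text
time: 2.33
eef_pos: [0.4842, 0.1601, 0.2509]
tcp_rot: [0.193, 0.981, -0.001, 0.002]
force: [-0.2, -1.4, -0.3]
opening: -0.0003
grip_force: 0.0
```

```bash
cat > m.py <<'E'
from h import *
import cv2,sys
from scipy.optimize import least_squares
P={'stop_face':[.04,-.03,.024],'lever_pivot':[.02,.035,.05],'lever_grip':[.02,.096,.123],'clamp_fixture':[0,0,0]}
obs=[]
o=get_obs(); print(o['time'],o['eef_pos'],yaw())
for c in ['top','side','wrist']:
    for k in range(2):
        im=imaging.get_image(c)
        for q in list(P)+['cylinder_mid']:
            for d in imaging.pinpoint(c,q):
                p=np.array(d['point'])
                if d['conf']>.3: obs.append((c,q,p))
    for q in list(P)+['cylinder_mid']: print(c,q,[np.round(p,4).tolist() for a,b,p in obs if a==c and b==q])
    cv2.imwrite(f'pics/{c}_{sys.argv[1]}.png',im)
T=lambda v,p:[v[0]+np.cos(v[2])*p[0]-np.sin(v[2])*p[1],v[1]+np.sin(v[2])*p[0]+np.cos(v[2])*p[1],v[3]+p[2]]
use=[(P[q],p) for c,q,p in obs if q in P and abs(np.linalg.norm(p[:2]-[.59,.17]))<.12]
f=least_squares(lambda v:np.concatenate([np.array(T(v,a))-b for a,b in use]),[.576,.16,-.39,0],loss='soft_l1',f_scale=.003)
v=f.x; print('fixture',v[:2],np.degrees(v[2]),v[3])
for c,q,p in obs:
    if q=='cylinder_mid' and np.hypot(*(p[:2]-v[:2]))<.08:
        d=p-[v[0],v[1],v[3]]; cs,sn=np.cos(v[2]),np.sin(v[2]); print('cyl',c,np.round([cs*d[0]+sn*d[1],-sn*d[0]+cs*d[1],d[2]],4))
np.save('fix.npy',v)
print(get_obs()['time'])
E
python3 m.py a
```

```text
2.3333 [0.48422321 0.16009998 0.25087363] 67.73673274840054
top stop_face []
top lever_pivot []
top lever_grip []
top clamp_fixture []
top cylinder_mid []
side stop_face [[0.6025, 0.1155, 0.0208], [0.6029, 0.1172, 0.0241], [0.6291, 0.2394, 0.1232]]
side lever_pivot [[0.6061, 0.182, 0.0486], [0.6066, 0.1838, 0.0498], [0.5467, 0.143, 0.0253]]
side lever_grip []
side clamp_fixture [[0.5756, 0.1611, 0.0018], [0.6007, 0.1177, 0.0234], [0.5755, 0.1583, 0.0031]]
side cylinder_mid [[0.5441, 0.1443, 0.0259], [0.3834, 0.1568, 0.0142], [0.5468, 0.1446, 0.0241]]
wrist stop_face []
wrist lever_pivot [[0.6062, 0.1806, 0.0456], [0.608, 0.1848, 0.0461]]
wrist lever_grip [[0.6325, 0.2412, 0.128], [0.4631, 0.0344, 0.0021], [0.6315, 0.241, 0.1277]]
wrist clamp_fixture [[0.5765, 0.1585, 0.0007], [0.5774, 0.1607, 0.0008]]
wrist cylinder_mid [[0.3842, 0.1542, 0.0102], [0.5429, 0.1433, 0.0255], [0.3891, 0.1568, 0.0088], [0.5419, 0.1403, 0.0249], [0.5773, 0.159, 0.0004]]
fixture [0.57660399 0.15838891] -21.271918577896827 0.0007323379430159986
cyl side [-0.0252 -0.0249  0.0252]
cyl side [-0.0228 -0.0237  0.0234]
cyl wrist [-0.0259 -0.0263  0.0248]
cyl wrist [-0.0258 -0.0294  0.0242]
cyl wrist [ 0.0004  0.0008 -0.0003]
4.1333
```

View pics/wrist_a.png

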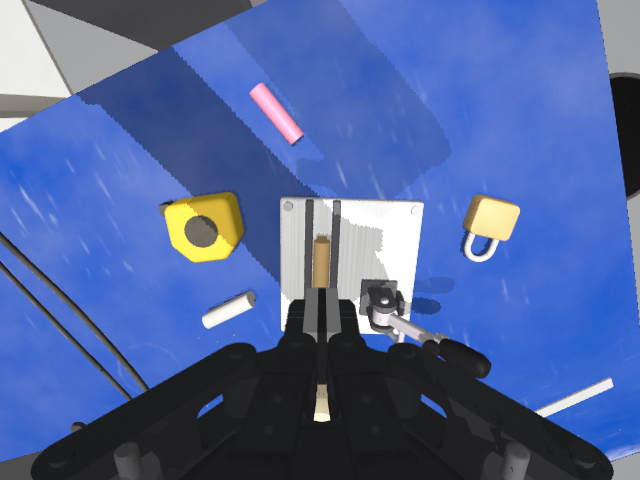

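The wrist view shows the fixture, with the plate's near edge from (281,198) to (423,203). The rails are at columns 309 and 337 and the cylinder's rear end is at (322,236). The closed fingers line up with the channel.

```bash
cat > px.py <<'E'
from h import *
import cv2
def hit(c,uv,z,par=None):
    k=par or imaging.camera_params(c); Rm=np.array(k['R']);t=np.array(k['t']).ravel()
    n=cv2.undistortPoints(np.array([[uv]],float),np.array(k['mtx']),np.array(k['dist_coeffs'])).ravel()
    C=-Rm.T@t; d=Rm.T@np.array([n[0],n[1],1]); return C+d*(z-C[2])/d[2]
E
python3 - <<'E'
from px import *
A=hit('wrist',(281,198),.012);B=hit('wrist',(423,202.5),.012);print(A,B,np.linalg.norm(A-B),np.degrees(np.arctan2(*(B-A)[:2]))) 
r1=hit('wrist',(323,202),.02);e=hit('wrist',(322,236),.036);f=hit('wrist',(322,230),.012)
print('chan',r1,'cyl end top',e,'bot',f)
ang=np.radians(-21.7);ex=np.array([np.cos(ang),np.sin(ang)]);ey=np.array([-ex[1],ex[0]])
o=np.array([.576,.1595])
for p in (A,B,r1,e): print(np.round([(p[:2]-o)@ex,(p[:2]-o)@ey],4))
for x,y,z in [(-.085,-.03,.25),(-.02,-.03,.043)]:
    w=list(o+x*ex+y*ey)+[z]; print(w,totool(w))
E
```

```text
[0.46446284 0.12871543 0.012     ] [0.52326354 0.26396571 0.012     ] 0.14747935217367633 23.497224503781958
chan [0.48271085 0.16809782 0.02      ] cyl end top [0.51110816 0.15569752 0.036     ] bot [0.5123118  0.15526695 0.012     ]
[-0.0923 -0.0698]
[-0.0876  0.0776]
[-0.0899 -0.0265]
[-0.0589 -0.0275]
[np.float64(0.48593132870139033), np.float64(0.1630544972222538), 0.25] [-7.1 -2.4  0.3]
[np.float64(0.5463249458511039), np.float64(0.1390209579994549), 0.043] [-72.1  -2.5 207.3]
```

Call:
carry_out:
  deltas:
    - {"travel": [-3,0,27],"rot": [0,0,0]}
    - {"travel": [-7,-0.5,57],"rot": [0,0,0]}
    - {"travel": [-7,-0.5,90],"rot": [0,0,0]}
    - {"travel": [-7,-0.5,120],"rot": [0,0,0]}
    - {"travel": [-7,-0.5,150],"rot": [0,0,0]}
    - {"travel": [-7,-0.5,175],"rot": [0,0,0]}
    - {"travel": [-7,-0.5,190],"rot": [0,0,0]}
    - {"travel": [-7,-0.5,190],"rot": [0,0,0]}

```text
time: 4.8
eef_pos: [0.4842, 0.164, 0.0569]
tcp_rot: [0.188, 0.982, -0.002, -0.002]
force: [-0.5, -0.7, -0.2]
opening: -0.0001
grip_force: 0.0
```

```bash
python3 - <<'E'
from px import *
for i in range(3): im=imaging.get_image('side')
o=get_obs(); print(o['time'],o['eef_pos'],yaw(),o['force'])
cv2.imwrite('pics/s1.png',cv2.resize(im[210:330,250:410],(800,600),interpolation=cv2.INTER_CUBIC))
k=imaging.camera_params('side')
q=R.from_quat(o['tcp_rot']).as_matrix()
for d in (.019,.032):
  for y in(-.014,.014):
    X=o['eef_pos']+q@[-.011,y,d]
    u=cv2.projectPoints(X[None],cv2.Rodrigues(np.array(k['R']))[0],np.array(k['t'],float),np.array(k['mtx']),np.array(k['dist_coeffs']))[0].ravel()
    print(d,y,(u-[250,210])*5)
E
```

```text
4.95 [0.48723973 0.16508223 0.06128253] 68.34788206242067 [ 0.64869796  0.2357783  -0.2456545 ]
0.019 -0.014 [216.16394381 300.29779761]
0.019 0.014 [241.5508903  251.66719444]
0.032 -0.014 [216.83120198 325.69020345]
0.032 0.014 [242.00714766 276.96185969]
```

View pics/s1.png

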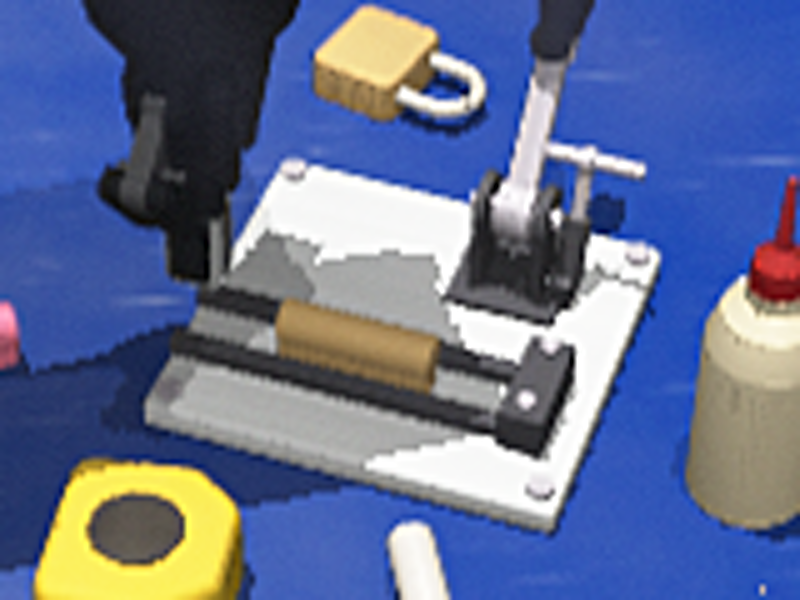

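The crop shows the shut fingertips just above the rail entry (bottom at ~(195,283)), about 19 mm ahead of the TCP and behind the cylinder. I'll lower 17 mm and push.

Call:
carry_out:
  deltas:
    - {"travel": [0,0,6],"rot": [0,0,0]}
    - {"travel": [0,0,12],"rot": [0,0,0]}
    - {"travel": [0,0,17],"rot": [0,0,0]}
    - {"travel": [-5,0,17],"rot": [0,0,0]}
    - {"travel": [-10,0,17],"rot": [0,0,0]}
    - {"travel": [-15,0,17],"rot": [0,0,0]}
    - {"travel": [-20,0,17],"rot": [0,0,0]}
    - {"travel": [-25,0,17],"rot": [0,0,0]}

```text
time: 5.62
eef_pos: [0.5103, 0.1555, 0.0435]
tcp_rot: [0.188, 0.982, 0.0, -0.0]
force: [-2.5, 1.4, 1.8]
opening: 0.0003
grip_force: 1.4
```

Call:
carry_out:
  deltas:
    - {"travel": [-4,0,0],"rot": [0,0,0]}
    - {"travel": [-8,0,0],"rot": [0,0,0]}
    - {"travel": [-12,0,0],"rot": [0,0,0]}
    - {"travel": [-16,0,0],"rot": [0,0,0]}
    - {"travel": [-19,0,0],"rot": [0,0,0]}
    - {"travel": [-22,0,0],"rot": [0,0,0]}
    - {"travel": [-22,0,0],"rot": [0,0,0]}
    - {"travel": [-22,0,0],"rot": [0,0,0]}

```text
time: 6.28
eef_pos: [0.5307, 0.1472, 0.0433]
tcp_rot: [0.188, 0.982, -0.0, 0.0]
force: [-0.1, -0.1, -0.2]
opening: -0.0
grip_force: 0.0
```

Call:
carry_out:
  deltas:
    - {"travel": [-1,0,0],"rot": [0,0,0]}
    - {"travel": [-2,0,0],"rot": [0,0,0]}
    - {"travel": [-3,0,0],"rot": [0,0,0]}
    - {"travel": [-4,0,0],"rot": [0,0,0]}
    - {"travel": [-5,0,0],"rot": [0,0,0]}
    - {"travel": [-5,0,0],"rot": [0,0,0]}
    - {"travel": [-5,0,0],"rot": [0,0,0]}
    - {"travel": [-5,0,0],"rot": [0,0,0]}

```text
time: 6.95
eef_pos: [0.535, 0.1456, 0.0433]
tcp_rot: [0.188, 0.982, -0.0, 0.0]
force: [-0.2, 0.4, 0.1]
opening: 0.0003
grip_force: 0.3
```

Call:
carry_out:
  deltas:
    - {"travel": [-0.5,0,0],"rot": [0,0,0]}
    - {"travel": [-1,0,0],"rot": [0,0,0]}
    - {"travel": [-1.5,0,0],"rot": [0,0,0]}
    - {"travel": [-2,0,0],"rot": [0,0,0]}
    - {"travel": [-2.5,0,0],"rot": [0,0,0]}
    - {"travel": [-3,0,0],"rot": [0,0,0]}
    - {"travel": [-3.5,0,0],"rot": [0,0,0]}
    - {"travel": [-4,0,0],"rot": [0,0,0]}

```text
time: 7.62
eef_pos: [0.5355, 0.1458, 0.043]
tcp_rot: [0.187, 0.982, 0.0, -0.003]
force: [-16.1, 3.0, 13.0]
opening: 0.0002
grip_force: 8.3
```

```bash
python3 - <<'E'
from px import *
im=imaging.get_image('side')
cv2.imwrite('pics/s2.png',cv2.resize(im[210:330,250:410],(800,600),interpolation=cv2.INTER_CUBIC))
E
```

```text
(no output)
```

View pics/s2.png

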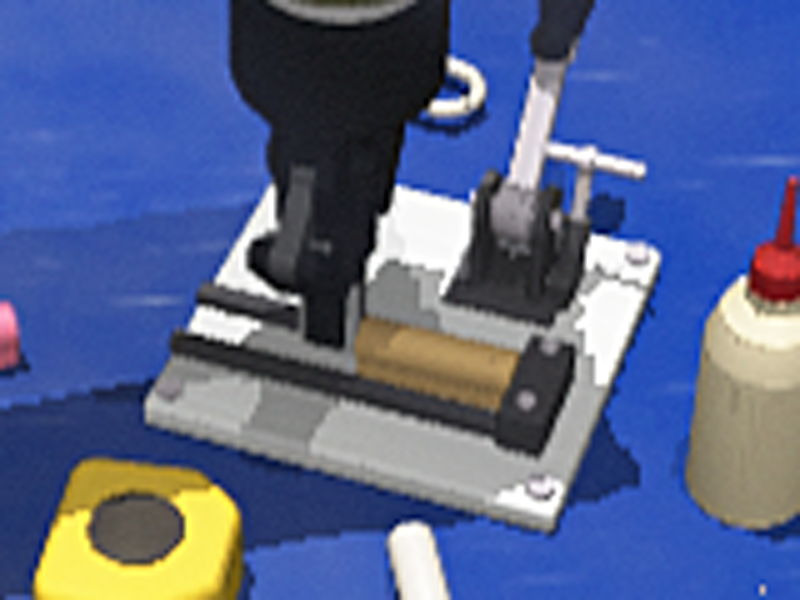

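The crop shows the cylinder seated against the end stop (contact at ~(510,375)), with 16 N on the tool and the lever still open. I'll back off and rise.

Call:
carry_out:
  deltas:
    - {"travel": [3,0,0],"rot": [0,0,0]}
    - {"travel": [7,0,0],"rot": [0,0,0]}
    - {"travel": [12,0,0],"rot": [0,0,0]}
    - {"travel": [16,0,-10],"rot": [0,0,0]}
    - {"travel": [16,0,-40],"rot": [0,0,0]}
    - {"travel": [16,0,-80],"rot": [0,0,0]}
    - {"travel": [16,0,-120],"rot": [0,0,0]}
    - {"travel": [16,0,-160],"rot": [0,0,0]}

```text
time: 8.33
eef_pos: [0.5234, 0.1497, 0.2058]
tcp_rot: [0.188, 0.982, -0.0, 0.0]
force: [1.0, -0.0, 0.5]
opening: -0.0001
grip_force: 0.0
```

Call:
carry_out:
  deltas:
    - {"travel": [0,0,-15],"rot": [0,0,0]}
    - {"travel": [0,0,-30],"rot": [0,0,0]}
    - {"travel": [0,0,-40],"rot": [0,0,0]}
    - {"travel": [0,0,-40],"rot": [0,0,0]}
    - {"travel": [0,0,-40],"rot": [0,0,0]}
    - {"travel": [0,0,-40],"rot": [0,0,0]}
    - {"travel": [0,0,-40],"rot": [0,0,0]}
    - {"travel": [0,0,-40],"rot": [0,0,0]}

```text
time: 9.0
eef_pos: [0.5232, 0.15, 0.2421]
tcp_rot: [0.188, 0.982, -0.001, -0.001]
force: [-0.8, -0.1, 0.3]
opening: 0.0001
grip_force: 0.0
```

```bash
python3 - <<'E'
from px import *
im=imaging.get_image('wrist');cv2.imwrite('pics/w2.png',im)
o=get_obs();print(o['time'],o['eef_pos'],o['joints'],yaw())
for q in ['cylinder_mid','lever_pivot','lever_grip','stop_face']:
  print(q,[(np.round(d['point'],4),round(d['conf'],2)) for d in imaging.pinpoint('wrist',q)][:3])
yw=np.radians(-22.);ex=np.array([np.cos(yw),np.sin(yw)]);ey=np.array([-ex[1],ex[0]]);c=np.array([.5765,.1605])
for y in(.15,.02): w=[*(c+.02*ex+y*ey),.122];print(w,totool(w))
E
```

```text
9.05 [0.52334567 0.15003839 0.2422935 ] [-0.72264201  0.22252053  0.45710816  1.62334574 -0.10027073  1.32095548
  0.94262425] 68.34950779547114
cylinder_mid [(array([0.3868, 0.1561, 0.0127]), 0.83), (array([0.5733, 0.1322, 0.0267]), 0.61)]
lever_pivot [(array([0.6067, 0.1838, 0.0458]), 0.56)]
lever_grip [(array([0.6326, 0.2426, 0.126 ]), 0.87), (array([0.6011, 0.1225, 0.0239]), 0.22)]
stop_face [(array([0.5963, 0.1213, 0.0277]), 0.9)]
[np.float64(0.6512346661037226), np.float64(0.29208544631669986), 0.122] [-66.2 179.1 120.9]
[np.float64(0.602535808959654), np.float64(0.17155154522301752), 0.122] [-65.4  49.1 121. ]
```

View pics/w2.png

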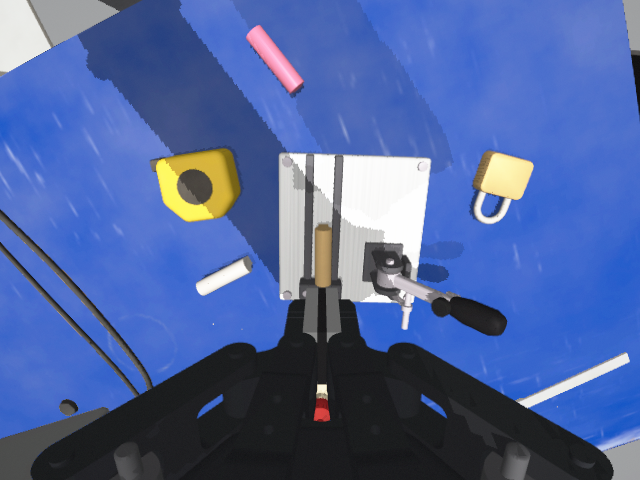

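The wrist view shows the cylinder still home (top at (323,225)-(323,287)) and the lever grip at (478,315). I'll cross to the +y side of the lever and turn the tool 90°, so that the flat sides of the fingers do the pushing.

Call:
carry_out:
  deltas:
    - {"travel": [-8,22,0],"rot": [0,0,7]}
    - {"travel": [-16,44,0],"rot": [0,0,14]}
    - {"travel": [-24,66,0],"rot": [0,0,21]}
    - {"travel": [-32,88,0],"rot": [0,0,28]}
    - {"travel": [-40,110,0],"rot": [0,0,35]}
    - {"travel": [-48,132,0],"rot": [0,0,42]}
    - {"travel": [-57,155,0],"rot": [0,0,49]}
    - {"travel": [-66,179,0],"rot": [0,0,56]}

```text
time: 9.92
eef_pos: [0.6517, 0.2931, 0.2431]
tcp_rot: [0.629, 0.777, -0.0, -0.0]
force: [0.9, -0.7, 0.4]
opening: -0.0004
grip_force: 0.0
```

Call:
carry_out:
  deltas:
    - {"travel": [0,0,0],"rot": [0,0,7]}
    - {"travel": [0,0,0],"rot": [0,0,14]}
    - {"travel": [0,0,0],"rot": [0,0,21]}
    - {"travel": [0,0,0],"rot": [0,0,28]}
    - {"travel": [0,0,0],"rot": [0,0,34]}
    - {"travel": [0,0,0],"rot": [0,0,34]}
    - {"travel": [0,0,0],"rot": [0,0,34]}
    - {"travel": [0,0,0],"rot": [0,0,34]}

```text
time: 10.58
eef_pos: [0.6511, 0.2922, 0.2431]
tcp_rot: [0.826, 0.563, -0.0, 0.0]
force: [0.6, 0.4, 0.0]
opening: -0.0001
grip_force: 0.0
```

```bash
python3 - <<'E'
from px import *
o=get_obs();print(o['time'],o['eef_pos'],o['joints'],yaw())
yw=np.radians(-22.);ex=np.array([np.cos(yw),np.sin(yw)]);ey=np.array([-ex[1],ex[0]]);c=np.array([.5765,.1605])
for y in(.15,.12,.02): w=[*(c+.02*ex+y*ey),.122];print(w,totool(w))
imaging.get_image('wrist')
print([(np.round(d['point'],4),round(d['conf'],2)) for d in imaging.pinpoint('wrist','lever_grip')][:3])
E
```

```text
10.5833 [0.65107122 0.29224045 0.24311371] [-0.83980837  0.66260063  0.68562011  1.10472657 -0.40100538  1.49991835
 -0.61103354] -21.43675650029628
[np.float64(0.6512346661037226), np.float64(0.29208544631669986), 0.122] [-1.000e-01  2.000e-01  1.211e+02]
[np.float64(0.6399964683012452), np.float64(0.2642699306796963), 0.122] [-3.000e+01 -1.000e-01  1.211e+02]
[np.float64(0.602535808959654), np.float64(0.17155154522301752), 0.122] [-130.    -1.1  121.1]
[]
```

Call:
carry_out:
  deltas:
    - {"travel": [0,0,20],"rot": [0,0,0]}
    - {"travel": [0,0,45],"rot": [0,0,0]}
    - {"travel": [0,0,70],"rot": [0,0,0]}
    - {"travel": [0,0,95],"rot": [0,0,0]}
    - {"travel": [0,0,113],"rot": [0,0,0]}
    - {"travel": [0,0,123],"rot": [0,0,0]}
    - {"travel": [0,0,123],"rot": [0,0,0]}
    - {"travel": [0,0,123],"rot": [0,0,0]}

```text
time: 11.35
eef_pos: [0.6512, 0.2921, 0.1207]
tcp_rot: [0.827, 0.562, -0.0, 0.0]
force: [1.6, 0.3, -0.2]
opening: -0.0
grip_force: 0.0
```

Call:
carry_out:
  deltas:
    - {"travel": [-7,0,0],"rot": [0,0,0]}
    - {"travel": [-14,0,0],"rot": [0,0,0]}
    - {"travel": [-21,0,0],"rot": [0,0,0]}
    - {"travel": [-28,0,0],"rot": [0,0,0]}
    - {"travel": [-35,0,0],"rot": [0,0,0]}
    - {"travel": [-42,0,0],"rot": [0,0,0]}
    - {"travel": [-49,0,0],"rot": [0,0,0]}
    - {"travel": [-56,0,0],"rot": [0,0,0]}

```text
time: 12.02
eef_pos: [0.6318, 0.2425, 0.1232]
tcp_rot: [0.827, 0.563, 0.004, -0.001]
force: [3.3, 6.4, 8.7]
opening: -0.0001
grip_force: 0.0
```

```bash
python3 - <<'E'
from px import *
im=imaging.get_image('side');o=get_obs();print(o['eef_pos'],o['force'],o['ft_torque'])
cv2.imwrite('pics/s3.png',cv2.resize(im[150:300,270:430],(640,600),interpolation=cv2.INTER_CUBIC))
E
```

```text
[0.63131004 0.23976837 0.12279211] [0.81087272 0.73656622 0.2936453 ] [ 0.27461637 -0.06057207 -0.02666725]
```

View pics/s3.png

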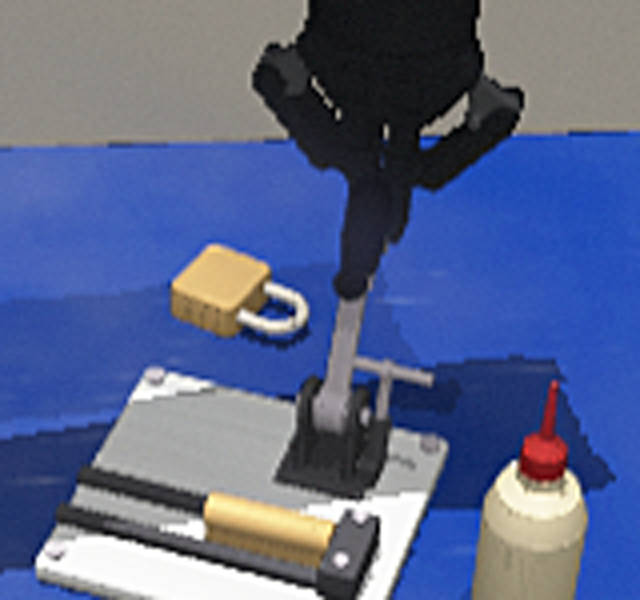

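The crop shows the fingers behind the black grip (~(355,240)) with the lever partly raised and the cylinder still home. I'll keep pushing past the centre.

Call:
carry_out:
  deltas:
    - {"travel": [-5,0,0],"rot": [0,0,0]}
    - {"travel": [-10,0,0],"rot": [0,0,0]}
    - {"travel": [-15,0,0],"rot": [0,0,0]}
    - {"travel": [-20,0,0],"rot": [0,0,0]}
    - {"travel": [-25,0,0],"rot": [0,0,0]}
    - {"travel": [-30,0,0],"rot": [0,0,0]}
    - {"travel": [-35,0,0],"rot": [0,0,0]}
    - {"travel": [-40,0,0],"rot": [0,0,0]}

```text
time: 12.73
eef_pos: [0.6153, 0.2021, 0.12]
tcp_rot: [0.827, 0.562, -0.0, -0.0]
force: [0.1, 0.7, -0.2]
opening: 0.0001
grip_force: 0.0
```

Call:
carry_out:
  deltas:
    - {"travel": [-5,0,0],"rot": [0,0,0]}
    - {"travel": [-10,0,0],"rot": [0,0,0]}
    - {"travel": [-15,0,0],"rot": [0,0,0]}
    - {"travel": [-20,0,0],"rot": [0,0,0]}
    - {"travel": [-25,0,0],"rot": [0,0,0]}
    - {"travel": [-30,0,0],"rot": [0,0,0]}
    - {"travel": [-30,0,0],"rot": [0,0,0]}
    - {"travel": [-30,0,0],"rot": [0,0,0]}

```text
time: 13.4
eef_pos: [0.6046, 0.1748, 0.1204]
tcp_rot: [0.827, 0.562, 0.0, -0.0]
force: [-0.0, 0.9, 0.0]
opening: -0.0003
grip_force: 0.0
```

```bash
python3 - <<'E'
from px import *
im=imaging.get_image('side');o=get_obs();print(o['time'],o['eef_pos'],o['force'])
print([(np.round(d['point'],4),round(d['conf'],2)) for d in imaging.pinpoint('side','lever_grip')][:3])
cv2.imwrite('pics/s4.png',cv2.resize(im[150:330,250:430],(600,600),interpolation=cv2.INTER_CUBIC))
E
```

```text
13.45 [0.6046371  0.17522313 0.12034362] [ 0.98590189 -0.12786638 -0.60449887]
[(array([0.5698, 0.0968, 0.0527]), 0.76), (array([0.5753, 0.133 , 0.0241]), 0.55)]
```

View pics/s4.png

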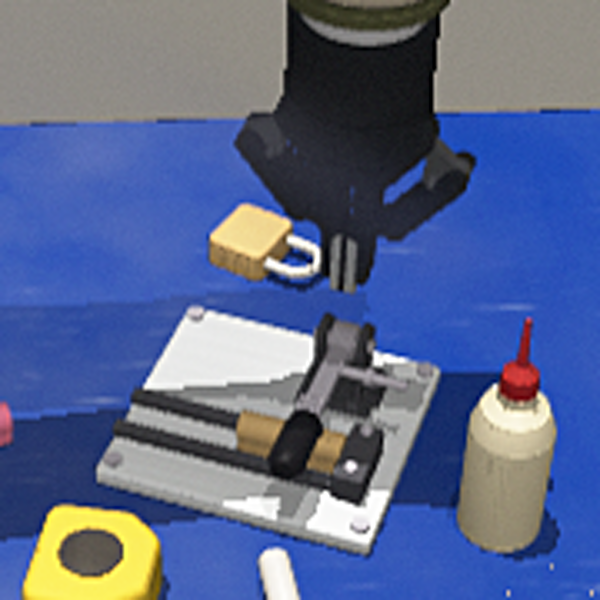

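The picture shows the lever snapped down across the cylinder, with the grip at (297,445). The cylinder's rear end is at the same pixel as when it was home. I'll rise clear and hand in.

Call:
carry_out:
  deltas:
    - {"travel": [0,0,-10],"rot": [0,0,0]}
    - {"travel": [0,0,-25],"rot": [0,0,0]}
    - {"travel": [0,0,-40],"rot": [0,0,0]}
    - {"travel": [0,0,-55],"rot": [0,0,0]}
    - {"travel": [0,0,-60],"rot": [0,0,0]}
    - {"travel": [0,0,-60],"rot": [0,0,0]}
    - {"travel": [0,0,-60],"rot": [0,0,0]}
    - {"travel": [0,0,-60],"rot": [0,0,0]}

```text
time: 14.17
eef_pos: [0.6041, 0.1752, 0.1793]
tcp_rot: [0.827, 0.562, -0.001, -0.0]
force: [-0.2, 0.6, -0.6]
opening: -0.0001
grip_force: 0.0
```

```bash
python3 -c "
from bench import r
print(r.hand_in())"
```

```text
the job is handed in; nothing more can be done
None
```

The brass cylinder is home against the end stop and the hold-down lever has snapped down over it, as far as the last pictures show; I handed the job in at about 14 s with the arm clear, and no verdict came back.

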